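# Nip a tin in a screw clamp with slack in its handwheel

## Robot

A 6-joint arm with a two-finger parallel gripper is mounted at the origin on a cart in front of the work surface, level with it; the furniture and walls round the work are solid. World frame = base frame: x ahead of the robot, y to its left, z up, the work surface at z = 0. Lengths are in m, angles in rad, forces in N, time in s.
With the tool pointing down it reaches from about 0.375 to 0.975 m from the base axis. Payload 3.8 kg.
Tool frame: the origin (TCP) lies midway between the tips of the shut fingers; the grasp point (between the pads) lies 19 mm behind it; z points along the fingers, y is the line along which they close (so a half turn about z gives the same grasp; the last joint's range is limited). The gripper opens to 85 mm and grips with 20 to 120 N. Pads are 22 mm wide; open, the fingers measure 114 mm over their backs; the gripper's body (76 mm by 85 mm) begins 54 mm behind the grasp point. The pads swing forward as they close: fully open they stand 13 mm farther back than shut.
Start: joints at [-0.765, 0.264, 1.604, -0, 1.274, -0.037], TCP at [0.504, -0.449, 0.231] pointing down, gripper open.
Joint ranges: [-2.63, 2.63], [-0.94, 2.18], [0.31, 2.57], [-1.31, 4.45], [0, 2.66], [-2.55, 2.55]. Speed limits (rad/s): [2.57, 2.57, 3.14, 3.14, 3.14, 3.14].

## Interface

Orientations are given as a rotation vector (axis times angle).
In Python, from workcell import status, read_camera, workorder, masks_of gives the robot as it stands.
- The arm moves only by the tool drive_tool, never from a script. Its argument "rows" is a list of rows, each a list of 7 numbers: the turn, a rotation vector about the tool's x, y, z in degrees, then the shift along the tool's x, y, z in m, then the opening, from 0 (shut) to 1 (fully open). In form: [[ax, ay, az, tx, ty, tz, claw], ...]. A call has 1 to 8 rows; each row shifts and turns the commanded pose from where the row before left it, along the tool's axes as they then stand; what a row does not reach is not made up. A row lasts 1/12 s, in which the tool goes at most 41.7 mm and 7.16 degrees, less where a joint would pass 70% of its speed; a pose out of reach is approached as far as the arm can. A call is refused whole if a number of a shift passes 0.0417 or a number of a turn 7.16, either way. A call with a gripper value outside its range is refused whole. The fingers move at their own pace and stop on an object; "force" is the grip in N (left out, the last holds). Time passes only in rows, so rows that do not move let the fingers close. It gives the time, the measured TCP pose, the force, the opening and the grip force at its end, in the units of the state.
- status.read_state(): the state, without advancing time (a new reading comes with each control period).
- read_camera(name): name is "side" or "top" or "wrist"; returns a dict with "color" (420x560x3 uint8, red, green, blue), "intrinsics" (3x3 intrinsics, pixels), "world_from_camera" (4x4, takes a point from camera to world coordinates); the wrist camera has in their place "mount" (4x4, takes a point from camera to tool coordinates, whose origin is the TCP and whose axes are the flange's). Camera axes: x right, y up, looking along -z (the intrinsics and any distortion apply to the point x, -y, -z); pixel columns grow to the right and rows downward; lengths in m; the calibration is good to about 2 mm. A picture is of the moment at which its call begins: read the wrist's pose just before it. There is no depth.
- workorder.finish_job(): hands the job in; it is judged then, once.
Trained networks look in a picture, given as the dict that the camera call returned (one of the last four; its "shot" number tells which), for a name from the list of things; names that differ only in an ending like _2 or _b are one class to them, and where a whole thing is asked for, a point or a joint stands for the part that bears it (a point fixed in the world has none). Each returns a list of dicts, best first, with "score" (0 to 1); they miss things now and then, are a little off and sometimes report something else, mostly with a low value. They report only what shows in the picture. A call takes as long as a camera call. They do not tell look-alikes from the thing itself.
- masks_of(picture, name): "mask" (420x560 bool, what is visible of it) and "bbox" ([left, top, right, bottom] in pixels, round what is visible of it).
The state is a dict: "time": time; "q": joint angles; "joint_vel": joint speeds; "joint_torque": joint torques, N m; "tool_pos": TCP position; "tcp_rot": TCP orientation; "wrist_force": force on the tool from outside, world axes, zero at the start; "torque": the same for the moment, N m; "width": opening from 0.0 (shut) to 1.0 (fully open); "grip_force": force on a finger pad.
Only numpy, scipy, OpenCV 4.12 (cv2) and the standard library are available. Lean on these libraries where they do the work, as an engineer would, in place of code of your own. Each camera call takes 0.05 s, during which the arm holds its last target. There are 200 camera calls.

## Task

Steady the tall blue tin for opening: turn the handwheel of the small bench clamp anticlockwise to wind its red jaw back past the tin's width, stand the tin upright on the clamp's bed, in the middle between the jaws, then wind the jaw up to it (clockwise) until it presses the tin against the fixed jaw with about 10 newtons. Finish on a tightening turn, so that the handwheel's slack is left taken up on the tightening side; never squeeze the tin hard enough to dent it (25 N), and leave the other things on the worktop where they are.

Things in the scene. Friction and masses are not known exactly. Their poses are not given: they have to be found in the camera images.
- clamp: Grey bench clamp, fixed, 80 mm (its x) by 236 mm (its y, along the screw). Origin on the worktop, z up. Bed 12 mm up, y = -107 to +129 mm. At -y the fixed aluminium jaw (66 mm wide, top 52 mm up) carries a black anvil plate, its face set by hand somewhere from y = -90 to -80 mm, where it stays; then the moving jaw with its red pad; at +y a gearbox (top 46 mm) with the handwheel.
- fixed_face (a point): Middle of the foot of the fixed jaw block's face, on the bed (12 mm above the worktop), at y = -95 mm of the clamp. The black anvil plate (58 mm wide, 32 mm high) stands 5 to 15 mm out from it towards +y; the tin is pressed against the anvil.
- pad: Red sprung pad, 52 mm wide, 30 mm high (16 to 46 mm above the worktop), on the moving jaw, which is 20 mm thick behind it and 49 mm high. It yields 1 mm for 12 N, at most 3 mm. It moves along the clamp's y, towards -y when tightening.
- pad_face (a point): Middle of the red pad's face, 31 mm above the worktop. Its y in the clamp's frame starts at -39 to -33 mm and can be wound from about -48 to -5 mm; beyond -22 mm there is room for the tin wherever the anvil stands.
- wheel_axis (a point): On the handwheel's upright axis, 80 mm above the worktop, at y = +87 mm of the clamp.
- handle_mid (a point): Middle of the handwheel's handle: red upright cylinder 16 mm across, 60 to 102 mm above the worktop, this point at 82 mm; 34 mm from the wheel's axis. It spins freely on its pin, so a gripper can hold it from above and carry it round without turning. The black wheel below is 88 mm across, top at 59 mm (round the handle's foot 60 mm).
- wheel (a joint): Slack of the handwheel on its screw, rad, -0.3 to 0.3; +0.3 = taken up on the tightening side (clockwise from above). Crossing it moves nothing, almost free. Beyond it the wheel turns the screw: 8 mm of jaw per rad, 4 to 5 N drag at the handle; each 10 N of jaw force adds about 2.4 N there when tightening. The screw stays where left.
- tin: The tall tin to be clamped: blue label, 57 mm across, 72 mm high, about 0.18 kg. Origin at the middle of its underside, z up.
- glass: Small clear glass, 51 mm across, 58 mm high; leave alone. Origin under its middle.
- pepper: Small glass shaker with grey filling, 31 mm across, 57 mm high; leave alone.
- salt: Small glass shaker with white filling, 31 mm across, 57 mm high; leave alone.
- peach_tin: Wide tin with an orange and red label, 76 mm across, 58 mm high; leave alone.
There are look-alikes about, which are no part of the job. Leave any green or yellow look-alike of the tin alone.

How it is judged:
On the way, in this order (a step that is already met when the one before it is completed fails the run):
1. the jaw is wound back past the tin's width (pad face beyond y = -29 mm of the clamp) with the tin not yet on the bed (y of pad_face in the frame of clamp above -0.029 m and horizontal distance between tin and fixed_face above 0.07 m), for 0.1 s.
2. the tin stands upright on the bed between the jaws, let go and not yet pressed (z of tin in the frame of clamp between 0.01 and 0.015 m and y of tin in the frame of clamp between -0.064 and -0.035 m and x of tin in the frame of clamp between -0.015 and 0.015 m and angle between tin's own z axis and vertical below 0.1 rad and contact force between the fingers and tin below 0.1 N and contact force between pad and tin below 3 N), for 0.1 s.
At the end, for the whole second after the job is handed in: The tin stands upright (within 0.08 rad) and at rest on the clamp's bed against the fixed jaw's anvil, within 15 mm of the clamp's middle line; the red pad presses it with 5.5 to 16 N; the handwheel's slack is left on the tightening side (its joint above 0.2 rad) (contact force between pad and tin between 5.5 and 16 N and value of joint wheel above 0.2 rad and z of tin in the frame of clamp between 0.01 and 0.015 m and x of tin in the frame of clamp between -0.015 and 0.015 m and y of tin in the frame of clamp between -0.064 and -0.049 m and angle between tin's own z axis and vertical below 0.08 rad and linear speed of tin below 0.01 m/s); the robot touches nothing.
It fails at once if the jaw squeezes the tin with more than 25 N (contact force between pad and tin above 25 N).
It fails at once if a bystander is moved more than 25 mm (distance of any of glass, pepper, salt, peach_tin from where it was at the start of the episode above 0.025 m).
It also fails if it takes over 72 s, if anything falls off the work surface, if the arm or the gripper's body presses on something with over 40 N, if the wrist force passes 120 N, or if a joint passes its speed limit or range.

## Working session

There is one attempt and no reset: what is moved stays moved. The work goes in short steps, Python scripts to look and compute and a tool call to move; the robot and the scene stay as the last step left them, time stands still between calls to the robot, and variables do not carry over. Pictures are saved under pics/ and viewed, at most 10 in all, crops included, and the job is handed in when it is done.

Besides the shell and the picture viewer there is one more tool, called after "Request:" as name([rows], argument=value, ...), one row to a line, values as JSON. drive_tool: Moves the arm, as the interface text tells. Its arguments: {"type":"object","properties":{"rows":{"type":"array"},"force":{"type":"number"}},"required":["rows"]}

```bash
ls; mkdir -p pics
cat > h.py <<'E'
import numpy as np, cv2
from scipy.spatial.transform import Rotation as R
from workcell import status, read_camera, workorder, masks_of
def cam(name):
    s=status.read_state(); p=read_camera(name)
    if name=="wrist":
        T=np.eye(4); T[:3,:3]=R.from_rotvec(s["tcp_rot"]).as_matrix(); T[:3,3]=s["tool_pos"]
        p["W"]=T@np.array(p["mount"])
    else: p["W"]=np.array(p["world_from_camera"])
    p["K"]=np.array(p["intrinsics"]); return p
def ray(p,uv):
    d=np.linalg.inv(p["K"])@[uv[0],uv[1],1]; d=d*[1,-1,-1]
    d=p["W"][:3,:3]@d; return p["W"][:3,3],d/np.linalg.norm(d)
def atz(p,uv,z):
    o,d=ray(p,uv); return o+d*(z-o[2])/d[2]
def proj(p,X):
    c=np.linalg.inv(p["W"])@np.r_[X,1]; c=c[:3]*[1,-1,-1]; q=p["K"]@c; return q[:2]/q[2]
def tri(obs):
    A=np.zeros((3,3));b=np.zeros(3)
    for p,uv in obs:
        o,d=ray(p,uv);M=np.eye(3)-np.outer(d,d);A+=M;b+=M@o
    return np.linalg.solve(A,b)
def save(p,n,crop=None,s=1):
    im=p["color"][:,:,::-1]
    if crop: l,t,r,b=crop; im=im[t:b,l:r]
    cv2.imwrite("pics/"+n,cv2.resize(im,None,fx=s,fy=s))
E
python3 - <<'E'
from h import *
print(status.read_state())
ps={n:cam(n) for n in("top","side")}
for n,p in ps.items():
    print(n,p["W"].round(3).tolist(),p["K"].round(1).tolist(),[k for k in p])
    for o in("tin","clamp","pad","handle_mid","wheel","glass","pepper","salt","peach_tin"):
        print(o,[(round(m["score"],2),np.round(m["bbox"]).tolist()) for m in masks_of(p,o)])
im=np.vstack([p["color"] for p in ps.values()])[:,:,::-1]
cv2.imwrite("pics/a.png",cv2.resize(np.hstack([p["color"] for p in ps.values()])[:,:,::-1],(800,300)))
save(ps["top"],"top.png");save(ps["side"],"side.png")
E
```

```text
pics
{'time': 0.0, 'q': array([-7.64904151e-01,  2.64753395e-01,  1.60538378e+00,  2.78631997e-05,
        1.27370660e+00, -3.68979610e-02]), 'joint_vel': array([ 0.00011413, -0.0003481 , -0.00081267,  0.00091502, -0.00117383,
        0.00128498]), 'joint_torque': array([-2.59302928e-03, -5.15106511e+01, -3.67310178e+01, -3.90781624e-04,
        1.29010421e-02,  9.57812944e-06]), 'tool_pos': array([ 0.50336233, -0.44861534,  0.22995659]), 'tcp_rot': array([-2.86485530e+00, -1.28414835e+00,  1.28671016e-03]), 'wrist_force': array([-0.32985857,  1.07962958,  0.63394536]), 'torque': array([-0.05700826,  0.01468562,  0.0122037 ]), 'grip_force': 0.0, 'width': 0.9995649890812651}
top [[0.008, 0.997, -0.075, 0.393], [-1.0, 0.009, 0.012, -0.267], [0.013, 0.075, 0.997, 1.036], [0.0, 0.0, 0.0, 1.0]] [[448.3, 0.0, 280.2], [0.0, 448.3, 207.4], [0.0, 0.0, 1.0]] ['color', 'intrinsics', 'world_from_camera', 'shot', 'W', 'K']
tin [(0.52, [340.0, 200.0, 347.0, 202.0])]
clamp [(0.7, [155.0, 161.0, 265.0, 220.0])]
pad [(0.48, [222.0, 181.0, 232.0, 205.0]), (0.26, [154.0, 160.0, 264.0, 218.0])]
handle_m
[... 304 characters left out ...]
 [0.011, 0.787, 0.617, 0.751], [0.0, 0.0, 0.0, 1.0]] [[542.4, 0.0, 283.0], [0.0, 542.4, 208.3], [0.0, 0.0, 1.0]] ['color', 'intrinsics', 'world_from_camera', 'shot', 'W', 'K']
tin [(0.94, [351.0, 229.0, 384.0, 277.0]), (0.81, [339.0, 187.0, 364.0, 227.0]), (0.75, [293.0, 207.0, 322.0, 250.0])]
clamp [(0.94, [163.0, 171.0, 273.0, 231.0]), (0.47, [329.0, 172.0, 345.0, 194.0])]
pad []
handle_mid [(0.45, [180.0, 176.0, 184.0, 194.0])]
wheel [(0.82, [165.0, 175.0, 203.0, 198.0])]
glass [(0.59, [284.0, 242.0, 311.0, 283.0])]
pepper [(0.69, [163.0, 171.0, 277.0, 229.0]), (0.67, [326.0, 171.0, 343.0, 191.0])]
salt [(0.8, [399.0, 224.0, 416.0, 257.0])]
peach_tin [(0.63, [410.0, 188.0, 450.0, 227.0])]
```

View pics/top.png

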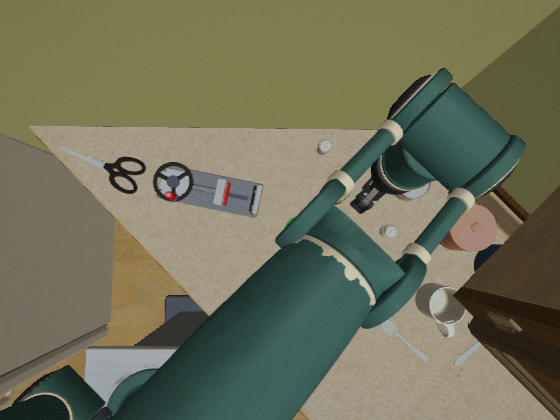

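View pics/side.png

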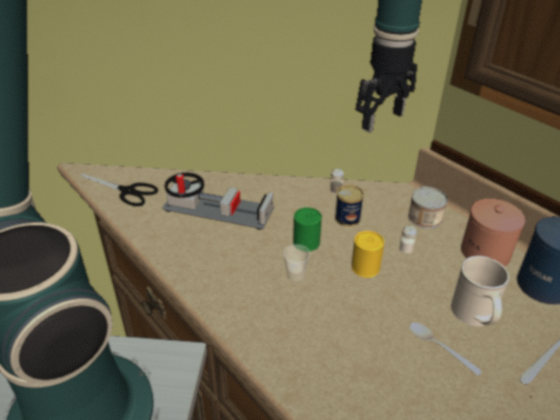

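Side view: candidates for the tin are blue (349,205), green (307,229) and yellow (367,253). By the description it is the blue one. Clamp is at (220,203) with the wheel and red handle at (183,185). Glass is at (295,262), pepper (337,181), salt (407,240), peach tin (428,207). Top view: the clamp is clear at (210,190), with the handle at (170,196); the arm hides the tins.

Run:
```python
from h import *
t=cam("top");s=cam("side")
save(s,"crop.png",(150,160,460,290),2.5); save(t,"crop2.png",(145,150,275,230),6)
w=masks_of(t,"wheel")[0];ws=masks_of(s,"wheel")[0]
c=lambda m:((m["bbox"][0]+m["bbox"][2])/2,(m["bbox"][1]+m["bbox"][3])/2)
print("wheel top@.055",atz(t,c(w),.055),"side",atz(s,c(ws),.055),"tri",tri([(t,c(w)),(s,c(ws))]))
m=masks_of(t,"clamp")[0]
pts=np.argwhere(m["mask"])[:,::-1]
print(cv2.minAreaRect(pts.astype(np.float32)))
for b in cv2.boxPoints(cv2.minAreaRect(pts.astype(np.float32))): print(b,atz(t,b,.012))
for nm,b in dict(blue=(349,205),green=(307,229),yel=(367,253),glass=(297,262),peach=(428,207),pep=(337,181),salt=(407,240)).items():print(nm,atz(s,b,.035).round(3))
for m in masks_of(s,"tin"):
    b=m["bbox"]; print(m["score"],c(m),atz(s,(c(m)),.036).round(3))
# red blobs
for n,p in(("top",t),("side",s)):
    hsv=cv2.cvtColor(p["color"],cv2.COLOR_RGB2HSV); k=((hsv[...,0]<8)|(hsv[...,0]>172))&(hsv[...,1]>170)&(hsv[...,2]>80)
    k[:, 300:]=0
    N,L,S,C=cv2.connectedComponentsWithStats(k.astype(np.uint8))
    print(n,[(S[i].tolist(),C[i].round(1).tolist()) for i in range(1,N) if S[i][4]>8])
```

```text
wheel top@.055 [ 0.52048292 -0.04949359  0.055     ] side [ 0.51702756 -0.04162943  0.055     ] tri [ 0.52031077 -0.0447573   0.05224375]
((207.24998474121094, 187.75), (109.43281555175781, 39.81157302856445), 11.309932708740234)
[149.69229 196.53845] [0.49280494 0.01910471 0.012     ]
[157.49997 157.5    ] [0.58325306 0.003879   0.012     ]
[264.80768 178.96155] [ 0.53587192 -0.24362137  0.012     ]
[257. 218.] [ 0.44579703 -0.22673489  0.012     ]
blue [ 0.512 -0.403  0.035]
green [ 0.423 -0.316  0.035]
yel [ 0.362 -0.436  0.035]
glass [ 0.324 -0.302  0.035]
peach [ 0.522 -0.572  0.035]
pep [ 0.599 -0.376  0.035]
salt [ 0.409 -0.517  0.035]
0.81 (308.35, 230.14999999999998) [ 0.418 -0.319  0.036]
0.74 (351.65, 207.15) [ 0.503 -0.408  0.036]
0.72 (368.2, 253.8) [ 0.359 -0.438  0.036]
top [([223, 182, 7, 23, 65], [226.2, 193.0]), ([165, 192, 11, 8, 48], [171.2, 196.0])]
side [([176, 175, 9, 18, 103], [180.3, 183.7]), ([231, 192, 9, 21, 86], [235.0, 202.2])]
```

View pics/crop2.png

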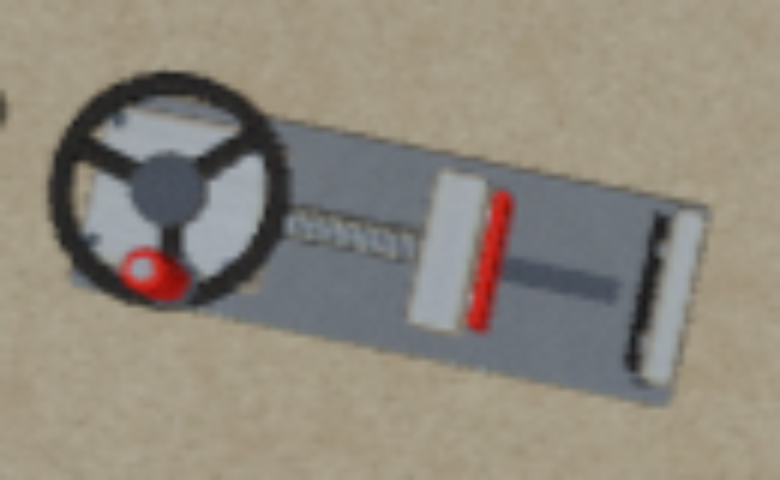

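Top crop: handle's top end at crop (143,268), i.e. (168.8,194.7); hub at (168,187); bed's right corners at (708,205) and (668,405). The black anvil is at about (645,290), the red pad at (490,260).

Run:
```python
from h import *
t=cam("top");s=cam("side")
f=lambda a,b:(145+a/6,150+b/6)
A=atz(t,f(708,205),.012);B=atz(t,f(668,405),.012);C=atz(t,f(75,280),.012);H=atz(t,f(168,187),.06)
print(A,B,C,"w",np.linalg.norm(A-B),"len",np.linalg.norm(C-B),"hub",H)
E=(A+B)/2; v=(H-E)[:2]; print("end->hub",np.linalg.norm(v),"expected .194","yaw of clamp y",np.degrees(np.arctan2(v[1],v[0])), "edge dir",np.degrees(np.arctan2(*(C-B)[[1,0]])))
u=v/np.linalg.norm(v)
P=atz(t,f(490,260),.035); print("pad y",(P[:2]-H[:2])@u+.087)
Pm=atz(t,f(506,195),.046);Pn=atz(t,f(484,330),.046)
print("pad top edge y",[(q[:2]-H[:2])@u+.087 for q in (Pm,Pn)])
An=atz(t,f(650,215),.044);print("anvil",(An[:2]-H[:2])@u+.087)
print("handle",atz(t,f(143,268),.102),atz(t,f(170,282),.062))
print("handle tri",tri([(t,(171.2,196)),(s,(180.3,183.7))]))
```

```text
[ 0.52377441 -0.23959484  0.012     ] [ 0.44692784 -0.2251984   0.012     ] [0.49267501 0.00130128 0.012     ] w 0.07818344751449342 len 0.23107338567942184 hub [ 0.52237855 -0.04410575  0.06      ]
end->hub 0.19189706218746339 expected .194 yaw of clamp y 78.87473746458014 edge dir 78.58132921563012
pad y -0.030209867639567428
pad top edge y [np.float64(-0.0323271424250076), np.float64(-0.034876997839591306)]
anvil -0.08588304182094877
handle [ 0.4883613  -0.04577684  0.102     ] [ 0.48741634 -0.04618493  0.062     ]
handle tri [ 0.48732081 -0.04491435  0.08281117]
```

View pics/crop.png

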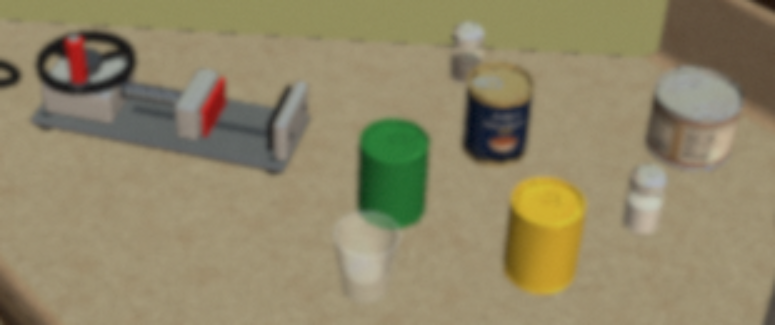

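Choice confirmed: the blue tin at (349,205). Clamp y axis is at 78.8° yaw, wheel axis near (0.522,-0.044), handle at (0.4875,-0.045). I'll align the tool with the clamp (tool x = clamp y, tool y = clamp x), then go over to the handle.

Request:
drive_tool([
  [0,0,-6.1,0,0,0,1],
  [0,0,-6.1,0,0,0,1],
  [0,0,-6.1,0,0,0,1],
  [0,0,-6.1,0,0,0,1],
  [0,0,-6.1,0,0,0,1],
  [0,0,0,0.02,0,0,1],
  [0,0,0,0,0,0,1],
])

```text
time: 1.98
tool_pos: [0.5082, -0.4274, 0.2312]
tcp_rot: [-2.426, -1.994, -0.002]
wrist_force: [0.4, -0.4, -0.5]
width: 1.001
grip_force: 0.0
```

```bash
cat >> h.py <<'E'
def goto(X):
    "shift in tool axes from the present pose to world X"
    s=status.read_state(); M=R.from_rotvec(s["tcp_rot"]).as_matrix()
    print("t",round(s["time"],2),"at",s["tool_pos"].round(4),"toolx deg",np.degrees(np.arctan2(M[1,0],M[0,0])).round(2),"tilt",np.degrees(np.arccos(-M[2,2])).round(2),"w",round(s["width"],3),"F",s["wrist_force"].round(2),"grip",round(s["grip_force"],1))
    print("shift",(M.T@(np.array(X)-s["tool_pos"])).round(4))
E
python3 - <<'E'
from h import *
goto([0.4875,-0.0453,0.15])
w=cam("wrist"); save(w,"w1.png")
print([(m["score"],m["bbox"]) for m in masks_of(w,"tin")])
E
```

```text
t 1.98 at [ 0.5082 -0.4274  0.2312] toolx deg 78.83 tilt 0.12 w 1.001 F [ 0.41 -0.44 -0.48] grip 0.0
shift [ 0.3707 -0.0943  0.082 ]
[(0.96, [113.1, 41.9, 202.5, 114.1]), (0.92, [245.2, 127.9, 307.2, 194.6]), (0.69, [86.3, 189.5, 178.4, 263.4])]
```

Request:
drive_tool([
  [0,0,0,0.037,-0.0094,0,0.5],
  [0,0,0,0.037,-0.0094,0,0.5],
  [0,0,0,0.037,-0.0094,0,0.5],
  [0,0,0,0.037,-0.0094,0,0.5],
  [0,0,0,0.037,-0.0094,0,0.5],
  [0,0,0,0.037,-0.0094,0,0.5],
  [0,0,0,0.037,-0.0094,0,0.5],
  [0,0,0,0.03,-0.0094,0,0.5],
])

```text
time: 2.75
tool_pos: [0.4901, -0.1297, 0.2316]
tcp_rot: [2.428, 1.993, 0.001]
wrist_force: [1.3, -0.2, 0.7]
width: 0.501
grip_force: 0.0
```

Request:
drive_tool([
  [0,0,0,0.0,0,0,0.5],
  [0,0,0,0,0,0,0.5],
])

```text
time: 2.92
tool_pos: [0.4904, -0.1306, 0.2317]
tcp_rot: [2.424, 1.996, 0.0]
wrist_force: [-0.8, -0.3, -0.3]
width: 0.502
grip_force: 0.0
```

Run:
```python
from h import *
goto([0.4875,-0.0453,0.15])
w=cam("wrist"); save(w,"w2.png")
t=cam("top"); save(t,"t2.png")
for n in("handle_mid","pad","wheel"): print(n,[(round(m["score"],2),m["bbox"]) for m in masks_of(w,n)])
print("tins",[(round(m["score"],2),m["bbox"]) for m in masks_of(t,"tin")])
c=np.vstack([w["color"],t["color"]])[:,:,::-1]
cv2.imwrite("pics/wt.png",cv2.resize(np.hstack([w["color"][:,:,::-1],t["color"][100:300,200:480,::-1].repeat(2,0).repeat(2,1)[:420,:560]] if 0 else [w["color"][:,:,::-1]]),None,fx=1,fy=1))
print(proj(w,[.4875,-.0453,.102]),proj(w,[.4875,-.0453,.062]),proj(w,[.5222,-.0435,.06]))
```

```text
t 2.92 at [ 0.4904 -0.1306  0.2317] toolx deg 78.95 tilt 0.08 w 0.502 F [-0.75 -0.34 -0.32] grip 0.0
shift [ 0.0832 -0.0193  0.0816]
handle_mid [(0.87, [247.0, 74.3, 267.6, 97.7])]
pad [(0.59, [268.1, 201.5, 326.2, 211.9])]
wheel [(0.75, [245.4, 18.9, 353.0, 135.3])]
tins [(0.98, [333.5, 242.3, 367.9, 272.6]), (0.76, [283.1, 215.5, 310.5, 246.6]), (0.68, [321.6, 177.4, 350.8, 205.8])]
[255.3962043   89.05978648] [258.69899904  91.25996551] [299.08347239  80.70306051]
```

View pics/w2.png

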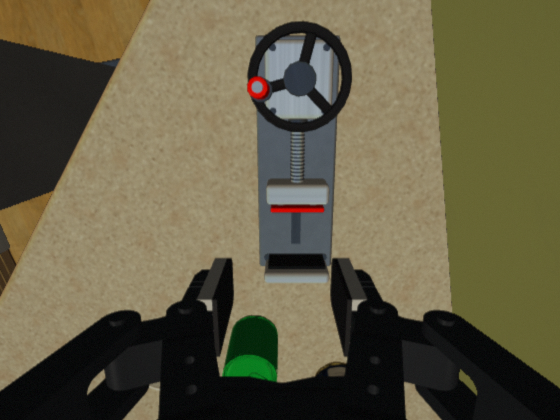

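View pics/t2.png

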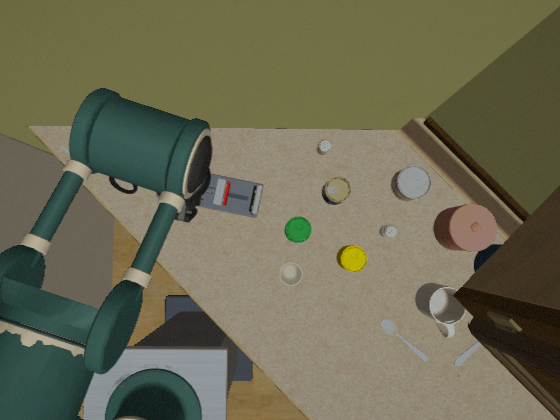

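Wrist view: handle at (258,88), hub (299,78), pad (297,208). Clamp is nearly upright in the picture, so the alignment is good. The top view now shows the blue tin at (337,191), pepper (324,147), green (298,230).

Run:
```python
from h import *
w=cam("wrist");t=cam("top");s=cam("side")
print("hub",atz(w,(299.5,78),.06),"handle top",atz(w,(258,88),.102))
a=np.radians(78.85);u=np.array([np.cos(a),np.sin(a)]);x=np.array([u[1],-u[0]])
h=atz(w,(299.5,78),.06)[:2]
for nm,uv,z in(("pad top",(297,208),.046),("anvil top",(297,255),.044),("fixed jaw inner?",(297,268),.052)):
    q=atz(w,uv,z)[:2]-h; print(nm,q@x,q@u+.087)
c=lambda b:((b[0]+b[2])/2,(b[1]+b[3])/2)
tb=[321.6,177.4,350.8,205.8]
print("tin top@.036",atz(t,c(tb),.04))
m=[m for m in masks_of(s,"tin") if 335<m["bbox"][0]<348]
if m:
    b=m[0]["bbox"];print(b)
    X=tri([(t,c(tb)),(s,c(b))]);print("tin tri",X)
    top=((b[0]+b[2])/2,b[1]+ (b[2]-b[0])*.3);print("lid side@.072",atz(s,top,.072))
```

```text
hub [ 0.52313572 -0.04361896  0.06      ] handle top [ 0.4898036 -0.0469591  0.102    ]
pad top -0.0004381996260124678 -0.029363360724760534
anvil top 9.450593214982428e-05 -0.07912312491542314
fixed jaw inner? -0.00014897039931573153 -0.08961372404776688
tin top@.036 [ 0.50503519 -0.40427983  0.04      ]
[335.2, 183.7, 364.1, 226.6]
tin tri [ 0.50502524 -0.40389663  0.03992606]
lid side@.072 [ 0.50736281 -0.40076269  0.072     ]
```

Request:
drive_tool([
  [0,0,0,0.0276,-0.0059,0.027,0.5],
  [0,0,0,0.0276,-0.0059,0.027,0.5],
  [0,0,0,0.0276,-0.0059,0.026,0.5],
  [0,0,0,0,0,0.028,0.5],
  [0,0,0,0,0,0.028,0.5],
  [0,0,0,0,0,0.027,0.5],
  [0,0,0,0,0,0,0.5],
])

```text
time: 4.0
tool_pos: [0.484, -0.0459, 0.0629]
tcp_rot: [-2.421, -1.989, 0.011]
wrist_force: [-1.2, -0.0, -0.5]
width: 0.498
grip_force: 0.0
```

Request:
drive_tool([
  [0,0,0,0,0,0,0.0],
  [0,0,0,0,0,0,0.0],
  [0,0,0,0,0,0,0.0],
  [0,0,0,0,0,0,0.0],
  [0,0,0,0,0,0,0.0],
  [0,0,0,0,0,0,0.0],
], force=30)

```text
time: 4.5
tool_pos: [0.4893, -0.0471, 0.0697]
tcp_rot: [2.427, 1.993, 0.001]
wrist_force: [-5.6, -1.2, 6.2]
width: 0.171
grip_force: 30.3
```

Run:
```python
from h import *
goto([0.489,-0.046,0.068])
w=cam("wrist");save(w,"w3.png")
```

```text
t 4.5 at [ 0.4893 -0.0471  0.0697] toolx deg 78.79 tilt 0.06 w 0.171 F [-5.6  -1.22  6.16] grip 30.3
shift [ 0.001  -0.0005  0.0017]
```

View pics/w3.png

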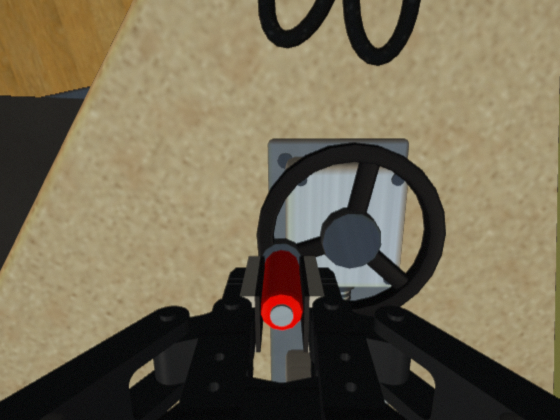

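Handle is held between the pads (282,315), with the hub at (350,240). Now computing the arc.

```bash
cat >> h.py <<'E'
def arc(p0,p1,n,r=.034):
    f=np.linspace(p0,p1,n+1); X=np.c_[r*np.sin(f),r*np.cos(f)]
    for i,d in enumerate(np.diff(X,axis=0)): print(i,np.degrees(f[i+1]).round(1),d.round(4).tolist())
def wheelang():
    s=status.read_state(); a=np.radians(78.85);u=np.array([np.cos(a),np.sin(a)]);x=np.array([u[1],-u[0]])
    v=s["tool_pos"][:2]-HUB; f=s["wrist_force"][:2]; ph=np.arctan2(v@u,v@x)
    t=np.array([-np.sin(ph),np.cos(ph)])@np.array([x,u]); rr=v/np.linalg.norm(v)
    print("t",round(s["time"],2),"phi",np.degrees(ph).round(2),"r",np.linalg.norm(v).round(4),"Ft(ccw)",(f@t).round(2),"Fr",(f@rr).round(2),"Fz",s["wrist_force"][2].round(2),"z",s["tool_pos"][2].round(4))
HUB=np.array([.5228,-.0436])
E
python3 -c "
from h import *
arc(np.radians(197),np.radians(363),16)"
```

```text
0 207.4 [-0.0057, 0.0023]
1 217.8 [-0.0052, 0.0033]
2 228.1 [-0.0045, 0.0042]
3 238.5 [-0.0037, 0.0049]
4 248.9 [-0.0027, 0.0055]
5 259.2 [-0.0017, 0.0059]
6 269.6 [-0.0006, 0.0061]
7 280.0 [0.0005, 0.0061]
8 290.4 [0.0016, 0.0059]
9 300.8 [0.0027, 0.0055]
10 311.1 [0.0036, 0.005]
11 321.5 [0.0044, 0.0042]
12 331.9 [0.0051, 0.0034]
13 342.3 [0.0057, 0.0024]
14 352.6 [0.006, 0.0013]
15 363.0 [0.0061, 0.0002]
```

Request:
drive_tool([
  [0,0,0,-0.0057,0.0023,0,0],
  [0,0,0,-0.0052,0.0033,0,0],
  [0,0,0,-0.0045,0.0042,0,0],
  [0,0,0,-0.0037,0.0049,0,0],
  [0,0,0,-0.0027,0.0055,0,0],
  [0,0,0,0,0,0,0],
])

```text
time: 5.05
tool_pos: [0.5062, -0.0725, 0.0697]
tcp_rot: [2.427, 1.992, 0.003]
wrist_force: [-2.4, -0.9, 4.2]
width: 0.177
grip_force: 30.3
```

```bash
python3 -c "
from h import *
wheelang()"
```

```text
t 5.05 phi -108.81 r 0.0333 Ft(ccw) -1.62 Fr 1.95 Fz 4.19 z 0.0697
```

Request:
drive_tool([
  [0,0,0,-0.0017,0.0059,0,0],
  [0,0,0,-0.0006,0.0061,0,0],
  [0,0,0,0.0005,0.0061,0,0],
  [0,0,0,0.0016,0.0059,0,0],
  [0,0,0,0.0027,0.0055,0,0],
  [0,0,0,0,0,0,0],
])

```text
time: 5.55
tool_pos: [0.5352, -0.0747, 0.0696]
tcp_rot: [2.428, 1.993, 0.003]
wrist_force: [-3.7, 2.1, 7.0]
width: 0.176
grip_force: 30.5
```

```bash
python3 -c "
from h import *
wheelang()"
```

```text
t 5.55 phi -57.09 r 0.0335 Ft(ccw) -2.63 Fr -3.31 Fz 7.04 z 0.0696
```

Request:
drive_tool([
  [0,0,0,0.0036,0.005,0,0],
  [0,0,0,0.0044,0.0042,0,0],
  [0,0,0,0.0051,0.0034,0,0],
  [0,0,0,0.0057,0.0024,0,0],
  [0,0,0,0.006,0.0013,0,0],
  [0,0,0,0.0061,0.0002,0,0],
  [0,0,0,0,0,0,0],
])

```text
time: 6.13
tool_pos: [0.5567, -0.0482, 0.0696]
tcp_rot: [2.426, 1.994, 0.0]
wrist_force: [-4.3, -0.0, 6.2]
width: 0.178
grip_force: 30.6
```

```bash
python3 -c "
from h import *
wheelang()
w=cam('wrist');print([(m['score'],m['bbox']) for m in masks_of(w,'pad')])
t=cam('top');s=cam('side')
for n,p in(('top',t),('side',s)):
    hsv=cv2.cvtColor(p['color'],cv2.COLOR_RGB2HSV); k=((hsv[...,0]<8)|(hsv[...,0]>172))&(hsv[...,1]>170)&(hsv[...,2]>80)
    k[:, 300:]=0
    N,L,S,C=cv2.connectedComponentsWithStats(k.astype(np.uint8))
    print(n,[(S[i].tolist(),C[i].round(1).tolist()) for i in range(1,N) if S[i][4]>8])
"
```

```text
t 6.13 phi 3.41 r 0.0342 Ft(ccw) -0.63 Fr -4.3 Fz 6.23 z 0.0696
[]
top [([175, 164, 3, 4, 10], [176.2, 165.5]), ([214, 180, 7, 23, 71], [217.3, 191.1])]
side [([222, 191, 9, 21, 98], [226.2, 200.7])]
```

Pad moved back about 20 mm (now y about -14). Release and go to the tin.

Request:
drive_tool([
  [0,0,0,0,0,0,0.5],
  [0,0,0,0,0,0,0.5],
  [0,0,0,0,0,0,0.5],
  [0,0,0,0,0,-0.03,0.5],
  [0,0,0,0,0,-0.04,0.5],
  [0,0,0,0,0,-0.03,0.5],
  [0,0,0,0,0,0,1],
])

```text
time: 6.92
tool_pos: [0.5616, -0.0489, 0.1762]
tcp_rot: [2.42, 1.987, 0.015]
wrist_force: [1.3, 0.0, 0.9]
width: 0.628
grip_force: 0.0
```

```bash
python3 -c "
from h import *
goto([0.505,-0.404,0.17])
t=cam('top');s=cam('side')
c=lambda b:((b[0]+b[2])/2,(b[1]+b[3])/2)
for p in(t,s): print([(m['score'],m['bbox']) for m in masks_of(p,'tin')])
"
```

```text
t 6.92 at [ 0.5616 -0.0489  0.1762] toolx deg 78.79 tilt 0.8 w 0.628 F [1.32 0.03 0.88] grip 0.0
shift [-0.3593  0.0134  0.0061]
[(0.93, [283.0, 215.4, 308.7, 241.6]), (0.76, [320.7, 180.2, 351.4, 204.1]), (0.7, [337.6, 243.3, 368.1, 272.0]), (0.59, [172.2, 165.2, 179.3, 170.1])]
[(0.92, [294.1, 207.9, 322.2, 252.5]), (0.85, [338.0, 187.9, 363.7, 227.4]), (0.71, [351.0, 227.7, 385.8, 276.7])]
```

Request:
drive_tool([
  [0,0,0,-0.041,0.0015,0,1],
  [0,0,0,-0.041,0.0015,0,1],
  [0,0,0,-0.041,0.0015,0,1],
  [0,0,0,-0.041,0.0015,0,1],
  [0,0,0,-0.041,0.0015,0,1],
  [0,0,0,-0.041,0.0015,0,1],
  [0,0,0,-0.041,0.0015,0,1],
  [0,0,0,-0.041,0.0015,0,1],
])

```text
time: 7.78
tool_pos: [0.5023, -0.3733, 0.1656]
tcp_rot: [-2.425, -1.991, 0.001]
wrist_force: [1.1, 0.2, 0.2]
width: 1.0
grip_force: 0.0
```

Request:
drive_tool([
  [0,0,0,-0.041,0.001,0,1],
  [0,0,0,-0.03,0,0,1],
  [0,0,0,-0.01,0,0,1],
  [0,0,0,0,0,0,1],
  [0,0,0,0,0,0,1],
])

```text
time: 8.2
tool_pos: [0.4885, -0.4509, 0.1661]
tcp_rot: [-2.426, -1.99, -0.001]
wrist_force: [-0.1, 0.1, -0.1]
width: 0.998
grip_force: 0.0
```

Run:
```python
from h import *
from scipy.optimize import least_squares
goto([0.505,-0.404,0.04])
w=cam('wrist');t=cam('top');s=cam('side')
th=np.linspace(0,2*np.pi,60)
def cylbox(p,x,y,z0=0):
    q=np.array([proj(p,[x+.0285*np.cos(a),y+.0285*np.sin(a),z]) for z in(z0,z0+.072) for a in th]);return np.r_[q.min(0),q.max(0)]
obs=[]
for nm,p in(('w',w),('s',s),('t',t)):
    e=cylbox(p,.505,-.404)
    for m in masks_of(p,'tin'):
        b=np.array(m['bbox'])
        if np.abs((b[:2]+b[2:])/2-(e[:2]+e[2:])/2).max()<25:
            f=least_squares(lambda v:cylbox(p,*v)-b,[.505,-.404]);print(nm,b,e.round(1),f.x.round(4),f.fun.round(1))
save(w,"w4.png")
```

```text
t 8.2 at [ 0.4885 -0.4509  0.1661] toolx deg 78.72 tilt 0.23 w 0.998 F [-0.1   0.13 -0.12] grip 0.0
shift [0.0489 0.0074 0.1262]
w [254.5  96.8 336.9 181.5] [249.9  96.  336.4 183.9] [ 0.5067 -0.4039] [-2.1 -1.4  2.1  1.8]
s [335.5 185.6 363.1 228.5] [335.3 185.2 364.8 228. ] [ 0.5033 -0.4024] [-1.   0.   1.  -0.1]
t [323.2 179.5 344.1 198.5] [321.5 176.9 351.2 205.7] [ 0.5099 -0.3976] [-4.5 -4.8  4.2  5.1]
```

Three views agree: tin at (0.506,-0.4035), upright on the worktop. Descend and grip.

Request:
drive_tool([
  [0,0,0,0.0248,0.0042,0.015,1],
  [0,0,0,0.0248,0.0041,0.015,1],
  [0,0,0,0,0,0.024,1],
  [0,0,0,0,0,0.03,1],
  [0,0,0,0,0,0.03,1],
  [0,0,0,0,0,0.02,1],
  [0,0,0,0,0,0.01,1],
  [0,0,0,0,0,0,1],
])

```text
time: 9.17
tool_pos: [0.5055, -0.4026, 0.0213]
tcp_rot: [-2.423, -1.991, 0.001]
wrist_force: [-1.7, 1.1, 0.0]
width: 1.0
grip_force: 0.0
```

Request:
drive_tool([
  [0,0,0,0,0,0,0.4],
  [0,0,0,0,0,0,0.4],
  [0,0,0,0,0,0,0.4],
  [0,0,0,0,0,0,0.4],
  [0,0,0,0,0,0,0.4],
], force=30)

```text
time: 9.58
tool_pos: [0.5087, -0.4062, 0.0268]
tcp_rot: [2.425, 1.991, 0.001]
wrist_force: [0.4, 0.1, 6.0]
width: 0.664
grip_force: 32.7
```

Run:
```python
from h import *
goto([0.506,-0.4035,0.15])
w=cam('wrist');save(w,"w5.png")
```

```text
t 9.58 at [ 0.5087 -0.4062  0.0268] toolx deg 78.78 tilt 0.25 w 0.664 F [0.4  0.12 6.03] grip 32.7
shift [ 0.0019 -0.0027 -0.1232]
```

View pics/w5.png

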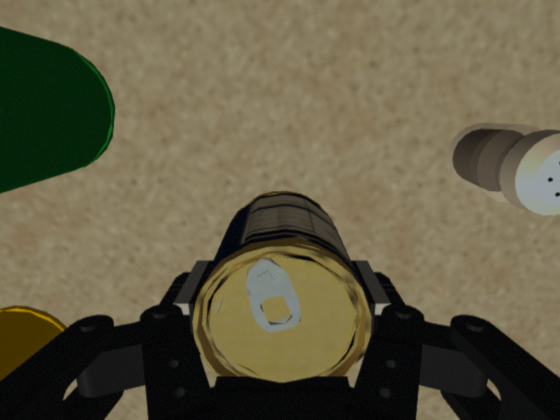

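Tin is between the pads, with its lid centred at (283,310). Lift it and carry it over.

Request:
drive_tool([
  [0,0,0,0,0,-0.02,0.4],
  [0,0,0,0,0,-0.035,0.4],
  [0,0,0,0,0,-0.035,0.4],
  [0,0,0,0,0,-0.03,0.4],
  [0,0,0,0,0,0,0.4],
  [0,0,0,0,0,0,0.4],
])

```text
time: 10.13
tool_pos: [0.5086, -0.4063, 0.1476]
tcp_rot: [2.423, 1.99, 0.002]
wrist_force: [-0.1, 0.2, -2.2]
width: 0.662
grip_force: 32.6
```

Run:
```python
from h import *
goto([0.4960,-0.1795,0.145])
```

```text
t 10.13 at [ 0.5086 -0.4063  0.1476] toolx deg 78.78 tilt 0.35 w 0.662 F [-0.06  0.19 -2.2 ] grip 32.6
shift [ 0.2201 -0.0565  0.0017]
```

Request:
drive_tool([
  [0,0,0,0.02,-0.005,0,0.4],
  [0,0,0,0.035,-0.009,0,0.4],
  [0,0,0,0.035,-0.009,0,0.4],
  [0,0,0,0.035,-0.009,0,0.4],
  [0,0,0,0.035,-0.009,0,0.4],
  [0,0,0,0.035,-0.009,0,0.4],
  [0,0,0,0.025,-0.0065,0,0.4],
  [0,0,0,0,0,0,0.4],
])

```text
time: 10.8
tool_pos: [0.4915, -0.1729, 0.1413]
tcp_rot: [-2.419, -1.993, 0.003]
wrist_force: [-0.0, -0.1, -1.5]
width: 0.663
grip_force: 32.6
```

Request:
drive_tool([
  [0,0,0,0,0,0,0.4],
  [0,0,0,0,0,0,0.4],
])

```text
time: 10.97
tool_pos: [0.4936, -0.178, 0.1429]
tcp_rot: [-2.426, -1.994, 0.002]
wrist_force: [0.4, -0.8, -1.9]
width: 0.661
grip_force: 32.6
```

Run:
```python
from h import *
goto([0.4960,-0.1795,0.040])
w=cam('wrist');save(w,"w6.png")
```

```text
t 10.97 at [ 0.4936 -0.178   0.1429] toolx deg 78.83 tilt 0.13 w 0.661 F [ 0.45 -0.81 -1.91] grip 32.6
shift [-0.001   0.0028  0.1029]
```

View pics/w6.png

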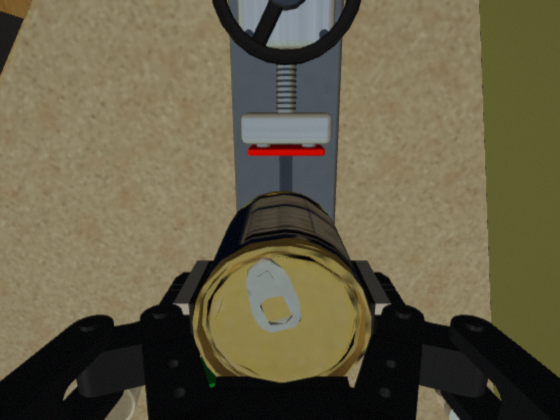

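Tin held over the bed. The pad's red edge is at (286,152), clamp midline at column 286 against the tin's 282, which fits the +2.8 mm shift.

Run:
```python
from h import *
w=cam('wrist')
a=np.radians(78.85);u=np.array([np.cos(a),np.sin(a)]);x=np.array([u[1],-u[0]])
for uv,z in(((286,148),.046),((286,156),.046),((286,156),.031)):
    q=atz(w,uv,z)[:2]-HUB; print(q@x,q@u+.087)
```

```text
0.00033997185506859026 -0.006611765185113028
0.0003496865730219442 -0.011960330623913079
0.0005170236318934977 -0.0139671040086716
```

Request:
drive_tool([
  [0,0,0,-0.0005,0.0014,0.02,0.4],
  [0,0,0,-0.0005,0.0014,0.025,0.4],
  [0,0,0,0,0,0.02,0.4],
  [0,0,0,0,0,0.015,0.4],
  [0,0,0,0,0,0,0.4],
  [0,0,0,0,0,0,0.4],
])

```text
time: 11.57
tool_pos: [0.4961, -0.1803, 0.0632]
tcp_rot: [-2.427, -1.99, 0.002]
wrist_force: [0.0, -1.0, -1.0]
width: 0.667
grip_force: 32.7
```

Run:
```python
from h import *
goto([0.4960,-0.1795,0.0395])
```

```text
t 11.57 at [ 0.4961 -0.1803  0.0632] toolx deg 78.7 tilt 0.16 w 0.667 F [ 0.03 -1.   -0.99] grip 32.7
shift [ 0.0007 -0.0002  0.0237]
```

Request:
drive_tool([
  [0,0,0,0.0007,0,0.01,0.4],
  [0,0,0,0,0,0.008,0.4],
  [0,0,0,0,0,0.004,0.4],
  [0,0,0,0,0,0.0,0.4],
  [0,0,0,0,0,0.0,0.4],
])

```text
time: 11.98
tool_pos: [0.4971, -0.1789, 0.0422]
tcp_rot: [-2.428, -1.994, 0.0]
wrist_force: [0.5, 0.4, -1.0]
width: 0.661
grip_force: 32.7
```

Run:
```python
from h import *
goto([0.4960,-0.1795,0.0388])
```

```text
t 11.98 at [ 0.4971 -0.1789  0.0422] toolx deg 78.79 tilt 0.02 w 0.661 F [ 0.53  0.35 -0.99] grip 32.7
shift [-0.0008 -0.0009  0.0034]
```

Down to touch, then open. The fingers are level with the tin, so a vertical retreat is safe.

Request:
drive_tool([
  [0,0,0,0,-0.0005,0.002,0.4],
  [0,0,0,0,0,0.0015,0.4],
  [0,0,0,0,0,0,0.4],
  [0,0,0,0,0,0,0.4],
])

```text
time: 12.32
tool_pos: [0.4968, -0.1789, 0.039]
tcp_rot: [2.428, 1.994, 0.0]
wrist_force: [-0.1, 0.2, -1.0]
width: 0.664
grip_force: 32.8
```

Request:
drive_tool([
  [0,0,0,0,0,0,1],
  [0,0,0,0,0,0,1],
  [0,0,0,0,0,0,1],
  [0,0,0,0,0,0,1],
  [0,0,0,0,0,0,1],
])

```text
time: 12.73
tool_pos: [0.4968, -0.1789, 0.0389]
tcp_rot: [2.428, 1.994, 0.0]
wrist_force: [0.6, -0.4, 0.1]
width: 1.001
grip_force: 0.0
```

Run:
```python
from h import *
goto([0.4960,-0.1795,0.15])
```

```text
t 12.73 at [ 0.4968 -0.1789  0.0389] toolx deg 78.79 tilt 0.02 w 1.001 F [ 0.59 -0.38  0.06] grip 0.0
shift [-0.0007 -0.0007 -0.1111]
```

Request:
drive_tool([
  [0,0,0,0,0,-0.02,1],
  [0,0,0,0,0,-0.03,1],
  [0,0,0,0,0,-0.04,1],
  [0,0,0,-0.01,0,-0.035,0.7],
  [0,0,0,-0.025,0,-0.01,0.5],
  [0,0,0,0,0,0,0.5],
  [0,0,0,0,0,0,0.5],
])

```text
time: 13.32
tool_pos: [0.4905, -0.2142, 0.1751]
tcp_rot: [2.428, 1.99, 0.002]
wrist_force: [-0.8, -0.3, -0.5]
width: 0.503
grip_force: 0.0
```

Run:
```python
from h import *
goto([0.5567,-0.0482,0.07])
w=cam('wrist');s=cam('side');t=cam('top')
save(w,"w7.png")
print("handle",[(m['score'],m['bbox']) for m in masks_of(w,'handle_mid')],proj(w,[.5567,-.0482,.102]),proj(w,[.5567,-.0482,.082]))
for p in(w,s,t):print("tin",[(round(m['score'],2),m['bbox']) for m in masks_of(p,'tin')],proj(p,[.4968,-.177,.048]))
```

```text
t 13.32 at [ 0.4905 -0.2142  0.1751] toolx deg 78.69 tilt 0.16 w 0.503 F [-0.79 -0.32 -0.46] grip 0.0
shift [0.1758 0.0321 0.1051]
handle [] [ 346.25799178 -111.28448915] [339.84541949 -90.13677471]
tin [(0.93, [218.3, 273.5, 258.9, 370.3]), (0.72, [239.3, 113.5, 320.2, 200.7]), (0.6, [243.2, 90.5, 314.6, 105.5])] [279.99908674 152.35112259]
tin [(0.95, [292.5, 205.1, 321.5, 250.4]), (0.92, [231.0, 178.5, 258.0, 218.8]), (0.92, [351.4, 229.1, 383.9, 275.9])] [244.22667701 198.0442078 ]
tin [(0.79, [284.5, 219.1, 310.2, 243.2]), (0.76, [333.6, 243.0, 364.8, 272.3])] [234.14887251 193.943576  ]
```

View pics/w7.png

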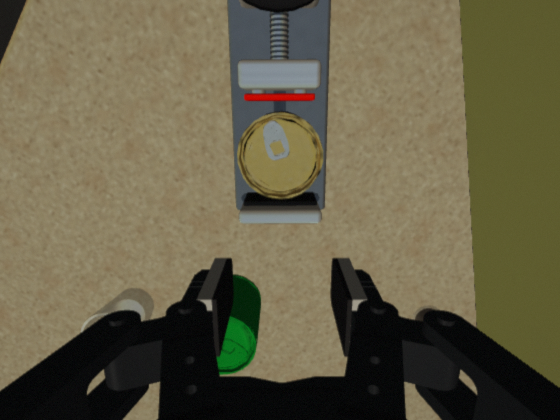

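Tin stands upright on the bed: lid centre (280,155), midline column 280, pad edge at row 98, anvil and fixed jaw at rows 196-222. Measure the gap from this view, then go back to the handle (10 pictures viewed, so only numbers from here).

Run:
```python
from h import *
w=cam('wrist'); print("cam",w["W"][:3,3].round(3),"axis",(-w["W"][:3,2]).round(3))
a=np.radians(78.85);u=np.array([np.cos(a),np.sin(a)]);x=np.array([u[1],-u[0]])
im=w["color"]
for c in(247,250,310):
    print(c,[(r,*im[r,c].tolist()) for r in list(range(90,106))+list(range(184,214))])
def cy(uv,z): q=atz(w,uv,z)[:2]-HUB; return (q@x).round(4),(q@u+.087).round(4)
print("cam y",(w["W"][:2,3]-HUB)@u+.087)
print("tin lid",cy((280.5,155),.084),cy((280,112),.084),cy((280,199),.084))
print("pad",cy((280,101),.046),"jaw near edge z52",cy((280,208),.052),cy((280,222),.052))
```

```text
cam [ 0.503 -0.143  0.316] axis [-0.056 -0.276 -0.96 ]
247 [(90, 117, 120, 109), (91, 97, 96, 90), (92, 80, 84, 84), (93, 76, 82, 87), (94, 74, 82, 87), (95, 77, 78, 85), (96, 97, 63, 66), (97, 135, 44, 45), (98, 165, 35, 35), (99, 176, 34, 33), (100, 173, 33, 35), (101, 146, 48, 48), (102, 103, 61, 64), (103, 78, 75, 80), (104, 76, 82, 87), (105, 74, 83, 87), (184, 85, 89, 86), (185, 75, 83, 87), (186, 75, 83, 89), (187, 75, 81, 88), (188, 74, 82, 87), (189, 75, 83, 87), (190, 75, 82, 88), (191, 77, 83, 89), (192, 76, 84, 89), (193, 78, 86, 91), (194, 76, 84, 86), (195, 71, 79, 84), (196, 56, 62, 66), (197, 42, 49, 54), (198, 41, 48, 53), (199, 40, 46, 51), (200, 36, 41, 47), (201, 24, 26, 31), (202, 16, 19, 21), (203, 8, 9, 10), (204, 13, 13, 13), (205, 17, 17, 18), (206, 15, 16, 13), (207, 16, 17, 18), (208, 32, 32, 29), (209, 48, 46, 41), (210, 55, 53, 45), (211, 54, 50, 45), (212, 62, 57, 50), (213, 75, 72, 62)]
250 [(90, 116, 119, 108), (91, 100, 95, 84), (92, 88, 84, 78), (93, 77, 81, 83), (94, 75, 81, 85), (95, 80, 64, 70), (96, 131, 32, 32), (97, 176, 15, 8), (98, 193, 14, 3
[... 1147 characters left out ...]
92, 96, 92, 69), (193, 86, 88, 80), (194, 55, 59, 57), (195, 20, 23, 24), (196, 2, 6, 4), (197, 6, 5, 4), (198, 6, 6, 5), (199, 7, 8, 4), (200, 3, 3, 1), (201, 4, 7, 3), (202, 5, 6, 5), (203, 5, 6, 5), (204, 9, 9, 8), (205, 11, 14, 12), (206, 16, 17, 18), (207, 13, 16, 14), (208, 31, 30, 28), (209, 49, 47, 41), (210, 57, 53, 47), (211, 58, 54, 47), (212, 64, 58, 53), (213, 78, 73, 64)]
cam y -0.013946450776437677
tin lid (np.float64(-0.0014), np.float64(-0.0441)) (np.float64(-0.0017), np.float64(-0.0172)) (np.float64(-0.0018), np.float64(-0.0736))
pad (np.float64(-0.0019), np.float64(-0.01)) jaw near edge z52 (np.float64(-0.002), np.float64(-0.089)) (np.float64(-0.0021), np.float64(-0.1004))
```

Run:
```python
from h import *
w=cam('wrist')
a=np.radians(78.85);u=np.array([np.cos(a),np.sin(a)])
def cy(r,z): q=atz(w,(262,r),z)[:2]-HUB; return (q@u+.087).round(4)
print("anvil foot",cy(194.5,.012),"anvil top front",cy(204.5,.044),"block at anvil top (-95)",cy(208.2,.044),"block top edge(-95)",cy(212.5,.052))
print("pad top",cy(102.5,.046),"pad bottom",cy(102.5,.016),"pad back edge top(z46)",cy(95.5,.046))
goto([0.5567,-0.0482,0.07])
```

```text
anvil foot -0.0883 anvil top front -0.0887 block at anvil top (-95) -0.0917 block top edge(-95) -0.0929
pad top -0.0112 pad bottom -0.0109 pad back edge top(z46) -0.0064
t 13.77 at [ 0.4896 -0.2127  0.173 ] toolx deg 78.82 tilt 0.08 w 0.502 F [0.47 0.08 0.76] grip 0.0
shift [0.1743 0.0341 0.103 ]
```

Request:
drive_tool([
  [0,0,0,0.02,0.004,0,0.5],
  [0,0,0,0.038,0.0075,0,0.5],
  [0,0,0,0.038,0.0075,0,0.5],
  [0,0,0,0.038,0.0075,0,0.5],
  [0,0,0,0.03,0.0055,0,0.5],
  [0,0,0,0.01,0.002,0,0.5],
  [0,0,0,0,0,0,0.5],
  [0,0,0,0,0,0,0.5],
])

```text
time: 14.43
tool_pos: [0.5569, -0.049, 0.1735]
tcp_rot: [-2.426, -1.996, 0.002]
wrist_force: [-0.9, -0.2, -0.1]
width: 0.503
grip_force: 0.0
```

Run:
```python
from h import *
goto([0.5567,-0.0482,0.07])
```

```text
t 14.43 at [ 0.5569 -0.049   0.1735] toolx deg 78.89 tilt 0.06 w 0.503 F [-0.92 -0.24 -0.15] grip 0.0
shift [ 0.0009 -0.0002  0.1035]
```

Request:
drive_tool([
  [0,0,0,0.0008,0,0.025,0.5],
  [0,0,0,0,0,0.03,0.5],
  [0,0,0,0,0,0.028,0.5],
  [0,0,0,0,0,0.018,0.5],
  [0,0,0,0,0,0,0.5],
  [0,0,0,0,0,0,0.5],
])

```text
time: 14.93
tool_pos: [0.5556, -0.0497, 0.0717]
tcp_rot: [-2.428, -1.99, 0.004]
wrist_force: [-0.3, -0.6, 0.4]
width: 0.505
grip_force: 0.0
```

Request:
drive_tool([
  [0,0,0,0,0,0,0.0],
  [0,0,0,0,0,0,0.0],
  [0,0,0,0,0,0,0.0],
  [0,0,0,0,0,0,0.0],
  [0,0,0,0,0,0,0.0],
], force=40)

```text
time: 15.35
tool_pos: [0.5567, -0.0487, 0.0749]
tcp_rot: [-2.427, -1.994, 0.002]
wrist_force: [-6.4, -0.2, 6.2]
width: 0.169
grip_force: 38.9
```

Run:
```python
from h import *
wheelang(); goto([.5567,-.0482,.07])
arc(np.radians(3),np.radians(-140),14)
```

```text
t 15.35 phi 2.53 r 0.0343 Ft(ccw) -1.19 Fr -6.25 Fz 6.18 z 0.0749
t 15.35 at [ 0.5567 -0.0487  0.0749] toolx deg 78.8 tilt 0.06 w 0.169 F [-6.36 -0.24  6.18] grip 38.9
shift [ 0.0005 -0.0001  0.0049]
0 -7.2 [-0.006, -0.0002]
1 -17.4 [-0.0059, -0.0013]
2 -27.6 [-0.0056, -0.0023]
3 -37.9 [-0.0051, -0.0033]
4 -48.1 [-0.0044, -0.0041]
5 -58.3 [-0.0036, -0.0048]
6 -68.5 [-0.0027, -0.0054]
7 -78.7 [-0.0017, -0.0058]
8 -88.9 [-0.0007, -0.006]
9 -99.1 [0.0004, -0.006]
10 -109.4 [0.0015, -0.0059]
11 -119.6 [0.0025, -0.0055]
12 -129.8 [0.0034, -0.005]
13 -140.0 [0.0043, -0.0043]
```

Request:
drive_tool([
  [0,0,0,-0.006,-0.0002,0,0],
  [0,0,0,-0.0059,-0.0013,0,0],
  [0,0,0,-0.0056,-0.0023,0,0],
  [0,0,0,-0.0051,-0.0033,0,0],
  [0,0,0,-0.0044,-0.0041,0,0],
  [0,0,0,-0.0036,-0.0048,0,0],
  [0,0,0,-0.0027,-0.0054,0,0],
])

```text
time: 15.93
tool_pos: [0.5325, -0.0761, 0.0752]
tcp_rot: [2.426, 1.991, 0.009]
wrist_force: [4.2, 4.6, -1.8]
width: 0.174
grip_force: 38.9
```

```bash
python3 -c "
from h import *
wheelang()"
```

```text
t 15.93 phi -62.32 r 0.0339 Ft(ccw) 5.33 Fr -3.24 Fz -1.83 z 0.0752
```

Request:
drive_tool([
  [0,0,0,-0.0017,-0.0058,0,0],
  [0,0,0,-0.0007,-0.006,0,0],
  [0,0,0,0.0004,-0.006,0,0],
  [0,0,0,0.0015,-0.0059,0,0],
  [0,0,0,0.0025,-0.0055,0,0],
  [0,0,0,0.0034,-0.005,0,0],
  [0,0,0,0.0043,-0.0043,0,0],
])

```text
time: 16.52
tool_pos: [0.4951, -0.0626, 0.0752]
tcp_rot: [2.422, 1.992, -0.001]
wrist_force: [-2.9, -8.8, 2.3]
width: 0.173
grip_force: 39.6
```

```bash
python3 -c "
from h import *
wheelang()
for i in range(3): read_camera('side');wheelang()
arc(np.radians(-140),np.radians(-195),18)"
```

```text
t 16.52 phi -134.45 r 0.0336 Ft(ccw) 5.63 Fr 7.37 Fz 2.29 z 0.0752
t 16.57 phi -136.67 r 0.0336 Ft(ccw) 3.5 Fr 6.54 Fz 6.22 z 0.0752
t 16.62 phi -136.58 r 0.0337 Ft(ccw) 2.93 Fr 7.03 Fz 4.58 z 0.0752
t 16.67 phi -136.56 r 0.0337 Ft(ccw) 2.73 Fr 6.46 Fz 5.11 z 0.0751
0 -143.1 [0.0014, -0.0011]
1 -146.1 [0.0015, -0.0011]
2 -149.2 [0.0015, -0.001]
3 -152.2 [0.0016, -0.0009]
4 -155.3 [0.0016, -0.0008]
5 -158.3 [0.0017, -0.0007]
6 -161.4 [0.0017, -0.0006]
7 -164.4 [0.0017, -0.0005]
8 -167.5 [0.0018, -0.0004]
9 -170.6 [0.0018, -0.0003]
10 -173.6 [0.0018, -0.0002]
11 -176.7 [0.0018, -0.0002]
12 -179.7 [0.0018, -0.0001]
13 -182.8 [0.0018, 0.0]
14 -185.8 [0.0018, 0.0001]
15 -188.9 [0.0018, 0.0002]
16 -191.9 [0.0018, 0.0003]
17 -195.0 [0.0018, 0.0004]
```

Request:
drive_tool([
  [0,0,0,0.0014,-0.0011,0,0],
  [0,0,0,0.0015,-0.0011,0,0],
  [0,0,0,0.0015,-0.001,0,0],
  [0,0,0,0.0016,-0.0009,0,0],
])

```text
time: 17.0
tool_pos: [0.4914, -0.0555, 0.0752]
tcp_rot: [2.423, 1.993, -0.003]
wrist_force: [-6.1, -8.1, 5.2]
width: 0.173
grip_force: 39.9
```

```bash
python3 -c "
from h import *
wheelang()"
```

```text
t 17.0 phi -148.14 r 0.0336 Ft(ccw) 5.47 Fr 8.54 Fz 5.22 z 0.0752
```

Request:
drive_tool([
  [0,0,0,0.0016,-0.0008,0,0],
  [0,0,0,0.0017,-0.0007,0,0],
  [0,0,0,0.0017,-0.0006,0,0],
])

```text
time: 17.25
tool_pos: [0.4897, -0.0499, 0.0751]
tcp_rot: [2.424, 1.994, -0.004]
wrist_force: [-6.5, -6.7, 8.1]
width: 0.177
grip_force: 40.1
```

```bash
python3 -c "
from h import *
wheelang()
for i in range(3): read_camera('side')
wheelang()"
```

```text
t 17.25 phi -158.09 r 0.0337 Ft(ccw) 5.4 Fr 7.6 Fz 8.05 z 0.0751
t 17.4 phi -158.66 r 0.0337 Ft(ccw) 4.33 Fr 8.17 Fz 8.55 z 0.0751
```

Request:
drive_tool([
  [0,0,0,0,0,0,0.5],
  [0,0,0,0,0,0,0.5],
  [0,0,0,0,0,0,0.5],
  [0,0,0,0,0,-0.03,0.5],
  [0,0,0,0,0,-0.03,0.5],
  [0,0,0,-0.035,0.01,-0.03,0.5],
  [0,0,0,-0.041,0.01,0,0.5],
  [0,0,0,-0.041,0.01,0,0.5],
])

```text
time: 18.07
tool_pos: [0.4989, -0.1644, 0.163]
tcp_rot: [2.42, 1.994, 0.006]
wrist_force: [0.2, 0.1, -0.7]
width: 0.499
grip_force: 0.0
```

Request:
drive_tool([
  [0,0,0,-0.035,0,0,0.5],
  [0,0,0,-0.01,0,0,0.5],
  [0,0,0,0,0,0,0.5],
  [0,0,0,0,0,0,0.5],
  [0,0,0,0,0,0,0.5],
])

```text
time: 18.48
tool_pos: [0.4875, -0.2062, 0.1591]
tcp_rot: [-2.427, -1.994, -0.001]
wrist_force: [-0.0, 0.6, -0.6]
width: 0.498
grip_force: 0.0
```

```bash
python3 -c "
from h import *
goto([.488,-.07,.075])
w=cam('wrist'); 
a=np.radians(78.85);u=np.array([np.cos(a),np.sin(a)])
c0=int(proj(w,[.4968,-.177,.05])[0]);print('cam y',(w['W'][:2,3]-HUB)@u+.087,'col',c0)
m=masks_of(w,'tin');print([(round(k['score'],2),k['bbox']) for k in m]);print([(round(k['score'],2),k['bbox']) for k in masks_of(w,'pad')])
np.savez('w8.npz',c=w['color'],W=w['W'],K=w['K'])
im=w['color'];k=(im[...,0]>150)&(im[...,1]<40)&(im[...,2]<40);ys,xs=np.nonzero(k[:,200:400]);print('red',ys.min(),ys.max(),xs.min()+200,xs.max()+200)
for c in(c0-30,c0,c0+30): 
  r0=int(ys.min())-3;print(c,'R',im[r0:r0+30,c,0].tolist(),'G',im[r0:r0+30,c,1].tolist(),'from',r0)
for c in(c0-30,c0+30): print(c,im[170:235,c,1].tolist())
"
```

```text
t 18.48 at [ 0.4875 -0.2062  0.1591] toolx deg 78.8 tilt 0.06 w 0.498 F [-0.04  0.65 -0.55] grip 0.0
shift [ 0.1336 -0.0259  0.0842]
cam y -0.00827058981677728 col 286
[(0.86, [218.4, 284.9, 263.4, 376.5]), (0.74, [242.7, 137.0, 330.2, 232.3]), (0.23, [248.2, 123.6, 324.5, 135.2])]
[(0.77, [250.7, 124.7, 323.4, 136.7])]
red 131 136 250 322
256 R [66, 72, 128, 173, 193, 196, 196, 189, 158, 104, 77, 74, 75, 74, 73, 72, 74, 76, 76, 72, 76, 77, 72, 56, 35, 34, 53, 79, 112, 124] G [22, 5, 6, 10, 11, 8, 5, 4, 26, 65, 80, 82, 82, 82, 81, 80, 81, 84, 82, 80, 81, 84, 79, 61, 40, 33, 45, 67, 100, 111] from 128
286 R [62, 75, 129, 175, 193, 197, 195, 190, 149, 92, 68, 62, 46, 39, 81, 109, 114, 124, 117, 102, 107, 131, 140, 141, 138, 128, 131, 133, 135, 133] G [14, 4, 3, 6, 13, 11, 8, 6, 16, 46, 60, 56, 42, 34, 69, 98, 104, 109, 102, 87, 96, 119, 129, 129, 126, 123, 135, 141, 142, 143] from 128
316 R [68, 77, 128, 177, 193, 198, 196, 188, 146, 94, 78, 76, 74, 75, 76, 75, 77, 74, 74, 75, 70, 58, 47, 59, 93, 129, 138, 140, 140, 139] G [16, 2, 0, 12, 12, 16, 7, 9, 40, 71, 83, 84, 83, 83, 83, 82, 86, 82, 82, 83, 75, 61, 46, 51, 81, 114, 125, 128, 127, 126] from 128
256 [128, 130, 128, 131, 131, 129, 126, 118, 120, 128, 129, 129, 127, 129, 128, 129, 129, 128, 127, 127, 125, 126, 124, 124, 126, 126, 127, 129, 127, 126, 126, 126, 125, 122, 119, 107, 108, 116, 119, 110, 98, 83, 64, 54, 61, 80, 95, 95, 76, 40, 27, 45, 50, 50, 53, 62, 80, 96, 106, 117, 129, 138, 141, 143, 144]
316 [130, 128, 129, 130, 129, 127, 130, 128, 130, 129, 129, 128, 128, 128, 129, 127, 126, 126, 125, 126, 127, 127, 126, 128, 128, 129, 127, 129, 129, 128, 127, 127, 127, 128, 127, 129, 128, 130, 124, 121, 102, 85, 99, 104, 86, 65, 61, 66, 76, 89, 79, 66, 57, 52, 54, 67, 82, 98, 113, 122, 133, 140, 145, 143, 148]
```

```bash
python3 -c "
from h import *
d=np.load('w8.npz');p=dict(K=d['K'],W=d['W']);im=d['c']
a=np.radians(78.85);u=np.array([np.cos(a),np.sin(a)])
def cy(r,z,c=286): q=atz(p,(c,r),z)[:2]-HUB; return round((q@u+.087)*1e3,2)
print('pad',cy(136.5,.046),'tin near rim',cy(141.7,.084),'block top edge',[cy(r,.052) for r in(225,226,227,228)])
for c in(248,251,323,326): print(c,im[205:236,c].mean(1).round().astype(int).tolist())
for c in (270,286,300):print(c,im[212:240,c].tolist())
print('scale mm/row',cy(226,.052)-cy(227,.052))
"
```

```text
pad -28.54 tin near rim -28.63 block top edge [np.float64(-92.63), np.float64(-93.41), np.float64(-94.2), np.float64(-94.98)]
248 [101, 105, 91, 80, 64, 54, 50, 48, 46, 42, 40, 33, 29, 28, 29, 37, 46, 51, 49, 51, 62, 78, 93, 105, 114, 124, 135, 135, 140, 141, 142]
251 [56, 56, 60, 71, 86, 102, 102, 71, 35, 13, 3, 8, 13, 14, 13, 23, 41, 50, 50, 52, 64, 77, 94, 105, 114, 124, 134, 138, 140, 141, 141]
323 [94, 85, 73, 67, 75, 95, 94, 71, 39, 16, 11, 10, 15, 15, 14, 27, 45, 52, 54, 54, 66, 80, 97, 109, 119, 129, 136, 139, 141, 142, 143]
326 [59, 64, 73, 82, 75, 68, 65, 67, 65, 74, 82, 81, 77, 75, 68, 61, 53, 52, 51, 52, 62, 77, 94, 107, 115, 124, 128, 132, 132, 132, 132]
270 [[137, 124, 69], [124, 109, 60], [133, 119, 68], [137, 125, 74], [143, 130, 81], [136, 123, 76], [117, 101, 57], [110, 96, 51], [123, 109, 58], [127, 114, 62], [114, 100, 52], [79, 65, 32], [68, 54, 24], [83, 73, 38], [94, 85, 50], [101, 94, 72], [109, 107, 94], [117, 119, 113], [125, 130, 126], [130, 138, 137], [130, 141, 140], [134, 145, 146], [133, 143, 146], [134, 144, 149], [134, 145, 150], [135, 146, 145], [135
[... 265 characters left out ...]
5], [64, 50, 20], [84, 70, 35], [110, 98, 57], [118, 115, 88], [128, 135, 126], [133, 143, 141], [133, 143, 145], [136, 145, 147], [136, 145, 151], [135, 146, 150], [138, 148, 149], [137, 145, 139], [144, 144, 124]]
300 [[138, 127, 75], [137, 126, 73], [135, 123, 71], [138, 126, 74], [137, 126, 74], [138, 126, 74], [140, 128, 75], [136, 123, 70], [103, 92, 51], [81, 72, 39], [83, 69, 36], [72, 57, 27], [66, 50, 21], [72, 56, 27], [119, 106, 61], [139, 126, 74], [139, 128, 79], [129, 126, 106], [127, 131, 126], [132, 141, 140], [133, 143, 143], [133, 144, 146], [136, 146, 149], [136, 146, 151], [135, 147, 150], [137, 150, 147], [137, 148, 138], [137, 133, 113]]
scale mm/row 0.7900000000000063
```

```bash
python3 -c "
from h import *
d=np.load('w8.npz');p=dict(K=d['K'],W=d['W']);im=d['c']
a=np.radians(78.85);u=np.array([np.cos(a),np.sin(a)])
def cy(r,z,c=286): q=atz(p,(c,r),z)[:2]-HUB; return round((q@u+.087)*1e3,2)
print('anvil top front',cy(215.8,.044),cy(216.8,.044),'block@.044',cy(220.5,.044),'block@.052',cy(225.3,.052), 'pad', cy(136.5,.046),'foot12 row 213',cy(213,.012))
"
```

```text
anvil top front -87.94 -88.74 block@.044 -91.7 block@.052 -92.86 pad -28.54 foot12 row 213 -95.31
```

Pad and tin now move together. The remaining gap to the anvil is about 2.2–2.6 mm by both the camera and the turn count, so contact should come near phi -176°. Moving Ft baseline is 5.4 N, so 10 N on the tin should read about 7.8 N. Back to the handle.

Request:
drive_tool([
  [0,0,0,0.024,-0.0043,0,0.5],
  [0,0,0,0.035,-0.0065,0,0.5],
  [0,0,0,0.035,-0.0065,0,0.5],
  [0,0,0,0.035,-0.0065,0,0.5],
  [0,0,0,0.025,-0.0045,0,0.5],
  [0,0,0,0,0,0,0.5],
  [0,0,0,0,0,0,0.5],
])

```text
time: 19.22
tool_pos: [0.4895, -0.0487, 0.1593]
tcp_rot: [2.423, 1.999, 0.0]
wrist_force: [0.4, 0.5, -0.5]
width: 0.5
grip_force: 0.0
```

```bash
python3 -c "
from h import *
goto([.4896,-.0496,.073])
w=cam('wrist');print([(m['score'],m['bbox']) for m in masks_of(w,'handle_mid')],proj(w,[.4896,-.0496,.082]))"
```

```text
t 19.22 at [ 0.4895 -0.0487  0.1593] toolx deg 79.05 tilt 0.01 w 0.5 F [ 0.39  0.51 -0.53] grip 0.0
shift [-0.0009  0.0002  0.0863]
[(0.98, [270.2, 198.6, 296.6, 240.0]), (0.52, [286.5, 318.4, 337.8, 328.3])] [282.43090621 221.43459009]
```

Request:
drive_tool([
  [0,0,0,-0.0009,0,0.02,0.5],
  [0,0,0,0,0,0.028,0.5],
  [0,0,0,0,0,0.025,0.5],
  [0,0,0,0,0,0.012,0.5],
  [0,0,0,0,0,0,0.5],
  [0,0,0,0,0,0,0.5],
])

```text
time: 19.82
tool_pos: [0.4888, -0.0525, 0.0736]
tcp_rot: [-2.428, -1.991, 0.002]
wrist_force: [-0.1, -0.4, 0.6]
width: 0.506
grip_force: 0.0
```

Request:
drive_tool([
  [0,0,0,0,0,0,0.0],
  [0,0,0,0,0,0,0.0],
  [0,0,0,0,0,0,0.0],
  [0,0,0,0,0,0,0.0],
  [0,0,0,0,0,0,0.0],
], force=40)

```text
time: 20.23
tool_pos: [0.4902, -0.052, 0.0758]
tcp_rot: [2.426, 1.993, 0.001]
wrist_force: [-3.4, -1.7, 6.4]
width: 0.172
grip_force: 39.1
```

```bash
python3 -c "
from h import *
wheelang()"
```

```text
t 20.23 phi -154.35 r 0.0337 Ft(ccw) 0.82 Fr 3.74 Fz 6.43 z 0.0758
```

Request:
drive_tool([
  [0,0,0,0.0017,-0.0005,0,0],
  [0,0,0,0.0018,-0.0004,0,0],
  [0,0,0,0.0018,-0.0003,0,0],
])

```text
time: 20.48
tool_pos: [0.4894, -0.0474, 0.0758]
tcp_rot: [2.425, 1.994, -0.003]
wrist_force: [-6.0, -5.8, 8.7]
width: 0.173
grip_force: 39.3
```

```bash
python3 -c "
from h import *
wheelang()"
```

```text
t 20.48 phi -162.3 r 0.0337 Ft(ccw) 5.12 Fr 6.61 Fz 8.75 z 0.0758
```

Request:
drive_tool([
  [0,0,0,0.0018,-0.0003,0,0],
  [0,0,0,0.0018,-0.0002,0,0],
  [0,0,0,0.0018,-0.0002,0,0],
])

```text
time: 20.73
tool_pos: [0.4891, -0.0423, 0.0758]
tcp_rot: [2.425, 1.994, -0.005]
wrist_force: [-8.0, -6.7, 10.1]
width: 0.17
grip_force: 39.5
```

```bash
python3 -c "
from h import *
wheelang()"
```

```text
t 20.73 phi -171.08 r 0.0338 Ft(ccw) 7.04 Fr 7.77 Fz 10.12 z 0.0758
```

Request:
drive_tool([
  [0,0,0,0.0018,-0.0001,0,0],
])

```text
time: 20.82
tool_pos: [0.4891, -0.0406, 0.0758]
tcp_rot: [2.425, 1.995, -0.005]
wrist_force: [-8.0, -7.1, 10.5]
width: 0.171
grip_force: 39.5
```

```bash
python3 -c "
from h import *
wheelang()"
```

```text
t 20.82 phi -173.96 r 0.0338 Ft(ccw) 7.78 Fr 7.33 Fz 10.5 z 0.0758
```

```bash
python3 -c "
from h import *
for i in range(4): read_camera('side');wheelang()"
```

```text
t 20.87 phi -174.36 r 0.0338 Ft(ccw) 7.59 Fr 6.81 Fz 9.91 z 0.0758
t 20.92 phi -174.3 r 0.0338 Ft(ccw) 7.12 Fr 7.71 Fz 10.99 z 0.0758
t 20.97 phi -174.31 r 0.0339 Ft(ccw) 7.35 Fr 7.52 Fz 10.45 z 0.0758
t 21.02 phi -174.29 r 0.0338 Ft(ccw) 7.17 Fr 8.05 Fz 11.7 z 0.0758
```

Request:
drive_tool([
  [0,0,0,-0.0025,0.0002,0,0],
  [0,0,0,-0.0025,0.0003,0,0],
  [0,0,0,0,0,0,0],
])

```text
time: 21.27
tool_pos: [0.4891, -0.0443, 0.0758]
tcp_rot: [-2.428, -1.994, 0.001]
wrist_force: [-6.6, -0.2, 8.9]
width: 0.17
grip_force: 39.5
```

```bash
python3 -c "
from h import *
for i in range(5): read_camera('side');wheelang()"
```

```text
t 21.32 phi -167.74 r 0.0338 Ft(ccw) 0.02 Fr 7.21 Fz 9.79 z 0.0758
t 21.37 phi -167.84 r 0.0338 Ft(ccw) 0.45 Fr 6.32 Fz 9.89 z 0.0758
t 21.42 phi -167.92 r 0.0338 Ft(ccw) -0.12 Fr 6.78 Fz 9.74 z 0.0757
t 21.47 phi -167.91 r 0.0338 Ft(ccw) 0.59 Fr 6.96 Fz 9.62 z 0.0758
t 21.52 phi -167.99 r 0.0337 Ft(ccw) 0.81 Fr 6.35 Fz 9.19 z 0.0758
```

Request:
drive_tool([
  [0,0,0,0.0018,-0.0002,0,0],
  [0,0,0,0,0,0,0],
])

```text
time: 21.68
tool_pos: [0.489, -0.0421, 0.0758]
tcp_rot: [-2.427, -1.994, 0.002]
wrist_force: [-6.8, 0.7, 10.2]
width: 0.17
grip_force: 39.5
```

```bash
python3 -c "
from h import *
for i in range(5): read_camera('side');wheelang()"
```

```text
t 21.73 phi -171.49 r 0.0338 Ft(ccw) 0.66 Fr 7.26 Fz 10.56 z 0.0758
t 21.78 phi -171.48 r 0.0338 Ft(ccw) -0.06 Fr 7.3 Fz 10.99 z 0.0758
t 21.83 phi -171.43 r 0.0338 Ft(ccw) -0.06 Fr 6.57 Fz 10.08 z 0.0758
t 21.88 phi -171.49 r 0.0338 Ft(ccw) -0.38 Fr 7.25 Fz 11.47 z 0.0758
t 21.93 phi -171.47 r 0.0339 Ft(ccw) -0.41 Fr 7.62 Fz 10.26 z 0.0758
```

Free in the slack, Ft is about 0.2 N, so the loaded 7.8 N less about 5 N drag and bias means roughly 11 N on the tin. Take the slack up just short of the last angle, so the screw doesn't turn, then release.

Request:
drive_tool([
  [0,0,0,0.0008,0,0,0],
  [0,0,0,0.0004,0,0,0],
  [0,0,0,0,0,0,0],
  [0,0,0,0,0,0,0],
])

```text
time: 22.27
tool_pos: [0.4891, -0.0408, 0.0758]
tcp_rot: [-2.427, -1.994, 0.002]
wrist_force: [-7.2, 0.4, 11.1]
width: 0.172
grip_force: 39.6
```

```bash
python3 -c "
from h import *
wheelang()"
```

```text
t 22.27 phi -173.55 r 0.0338 Ft(ccw) 0.2 Fr 7.21 Fz 11.11 z 0.0758
```

Request:
drive_tool([
  [0,0,0,0,0,0,0.5],
  [0,0,0,0,0,0,0.5],
  [0,0,0,0,0,0,0.5],
  [0,0,0,0,0,-0.03,0.5],
  [0,0,0,0,0,-0.03,0.5],
  [0,0,0,-0.035,0.01,-0.03,0.5],
  [0,0,0,-0.041,0.01,0,0.5],
  [0,0,0,-0.041,0.01,0,0.5],
])

```text
time: 22.93
tool_pos: [0.4986, -0.1576, 0.164]
tcp_rot: [2.42, 1.994, 0.006]
wrist_force: [0.7, -1.0, -0.6]
width: 0.497
grip_force: 0.0
```

Request:
drive_tool([
  [0,0,0,-0.035,0,0,0.5],
  [0,0,0,-0.016,0,0,0.5],
  [0,0,0,0,0,0,0.5],
  [0,0,0,0,0,0,0.5],
  [0,0,0,0,0,0,0.5],
])

```text
time: 23.35
tool_pos: [0.4862, -0.2058, 0.1605]
tcp_rot: [-2.428, -1.993, -0.001]
wrist_force: [1.0, -0.1, 0.6]
width: 0.501
grip_force: 0.0
```

```bash
python3 -c "
from h import *
goto([.488,-.07,.075])
w=cam('wrist')
a=np.radians(78.85);u=np.array([np.cos(a),np.sin(a)])
c0=int(proj(w,[.4968,-.177,.05])[0]);print('col',c0)
print([(round(k['score'],2),k['bbox']) for k in masks_of(w,'tin')]);print([(round(k['score'],2),k['bbox']) for k in masks_of(w,'pad')],[(round(k['score'],2),k['bbox']) for k in masks_of(w,'handle_mid')])
np.savez('w9.npz',c=w['color'],W=w['W'],K=w['K'])
im=w['color'];k=(im[...,0]>150)&(im[...,1]<40)&(im[...,2]<40);ys,xs=np.nonzero(k[:,200:400]);r1=ys.max();print('red',ys.min(),r1)
p=w
def cy(r,z,c=286): q=atz(p,(c,r),z)[:2]-HUB; return round((q@u+.087)*1e3,2)
print('pad',cy(r1+.5,.046))
print(c0,im[r1-3:r1+12,c0].tolist())
for c in(c0-35,c0-30,c0,c0+37): print(c,[(r,int(im[r,c].mean()),round(cy(r,.044),1)) for r in range(r1+65,r1+100,1)])
t=cam('top');s=cam('side')
for n,q in(('top',t),('side',s)): print(n,[(round(k['score'],2),k['bbox']) for k in masks_of(q,'handle_mid')], [k['bbox'] for k in masks_of(q,'tin')])
"
```

```text
t 23.35 at [ 0.4862 -0.2058  0.1605] toolx deg 78.77 tilt 0.04 w 0.501 F [ 1.02 -0.09  0.56] grip 0.0
shift [ 0.1335 -0.0247  0.0856]
col 288
[(0.94, [216.6, 287.4, 262.9, 374.6]), (0.75, [245.1, 139.6, 332.0, 231.5]), (0.54, [236.9, 0.5, 342.5, 239.4])]
[(0.74, [252.4, 126.1, 326.9, 137.7])] []
red 132 137
pad -29.24
288 [[197, 13, 5], [196, 7, 0], [194, 4, 0], [186, 8, 0], [123, 43, 35], [72, 58, 48], [64, 58, 46], [52, 47, 39], [36, 32, 25], [54, 46, 25], [102, 93, 55], [116, 104, 62], [116, 104, 62], [118, 103, 58], [101, 84, 43]]
253 [(202, 71, np.float64(-77.4)), (203, 64, np.float64(-78.1)), (204, 58, np.float64(-78.9)), (205, 57, np.float64(-79.7)), (206, 57, np.float64(-80.5)), (207, 58, np.float64(-81.3)), (208, 69, np.float64(-82.1)), (209, 82, np.float64(-82.9)), (210, 100, np.float64(-83.6)), (211, 101, np.float64(-84.4)), (212, 83, np.float64(-85.2)), (213, 53, np.float64(-86.0)), (214, 24, np.float64(-86.8)), (215, 8, np.float64(-87.6)), (216, 11, np.float64(-88.4)), (217, 11, np.float64(-89.2)), (218, 14, np.float64(-90.0)), (219, 20, np.float64(-90.8)), (220, 28, np.
[... 3284 characters left out ...]
, 53, np.float64(-93.3)), (223, 52, np.float64(-94.1)), (224, 59, np.float64(-94.9)), (225, 73, np.float64(-95.7)), (226, 91, np.float64(-96.5)), (227, 103, np.float64(-97.3)), (228, 114, np.float64(-98.1)), (229, 123, np.float64(-99.0)), (230, 132, np.float64(-99.8)), (231, 139, np.float64(-100.6)), (232, 140, np.float64(-101.4)), (233, 140, np.float64(-102.2)), (234, 143, np.float64(-103.1)), (235, 143, np.float64(-103.9)), (236, 144, np.float64(-104.7))]
top [(0.53, [164.3, 194.6, 175.7, 201.8])] [[336.1, 242.3, 369.8, 272.9], [286.0, 216.5, 310.5, 245.5]]
side [(0.47, [161.2, 172.0, 270.5, 231.1])] [[236.2, 179.1, 262.4, 220.9], [291.7, 205.8, 322.3, 249.6], [350.1, 231.0, 386.3, 275.5]]
```

Check the compression more finely: compare subpixel edges of jaw, pad, tin and block between the before and after views.

```bash
python3 -c "
from h import *
a=np.radians(78.85);u=np.array([np.cos(a),np.sin(a)])
for f,c in(('w8.npz',286),('w9.npz',288)):
    d=np.load(f);p=dict(K=d['K'],W=d['W']);im=d['c'].astype(float)
    def cy(r,z): q=atz(p,(c,r),z)[:2]-HUB; return round((q@u+.087)*1e3,2)
    def cross(prof,r0,lev,up):
        for i in range(len(prof)-1):
            A,B=prof[i],prof[i+1]
            if (A<lev<=B if up else A>lev>=B): return r0+i+(lev-A)/(B-A)
    seg=lambda r0,r1,o,ch: im[r0:r1,c+o-3:c+o+4,ch].mean(1)
    print(f)
    for o in(-28,28):
        g=seg(85,140,o,1); rg=seg(85,145,o,0)-seg(85,145,o,1)
        je=cross(seg(85,132,o,1),85,100,True); jf=cross(seg(110,135,o,1),110,60,False)
        ps=cross(rg,85,90,True); pe=cross(rg[45:],130,90,False)
        print(' off',o,'jaw back',je,'jaw front',jf,jf and cy(jf,.049),'pad back',ps,cy(ps,.046),'pad front',pe,cy(pe,.046))
    b=[cross(im[215:240,c+o-1:c+o+2].mean((1,2)),215,90,True) for o in(-34,36)]
    print(' block',b,[cy(x,.052) for x in b])
    print(' jaw prof',im[105:134,c-31:c-24,1].mean(1).round().tolist())
    rim=cross(im[138:150,c-2:c+3,0].mean(1),138,80,True);print(' tin rim near',rim,cy(rim,.084))
    far=cross(im[226:236,c-2:c+3,2].mean(1),226,80,True);print(' tin rim far',far,cy(far,.084))
"
```

```text
w8.npz
 off -28 jaw back 97.36363636363636 jaw front 128.07725321888412 -22.55 pad back 129.57142857142858 -23.74 pad front 136.44274809160305 -28.5
 off 28 jaw back 97.11363636363636 jaw front 127.43085106382979 -22.11 pad back 129.4524361948956 -23.66 pad front 136.1889081455806 -28.32
 block [np.float64(226.82014388489208), np.float64(226.55479452054794)] [np.float64(-94.06), np.float64(-93.85)]
 jaw prof [144.0, 145.0, 144.0, 143.0, 142.0, 140.0, 139.0, 140.0, 142.0, 143.0, 144.0, 145.0, 144.0, 142.0, 142.0, 143.0, 145.0, 146.0, 144.0, 127.0, 107.0, 102.0, 91.0, 63.0, 29.0, 8.0, 7.0, 11.0, 10.0]
 tin rim near 142.0126582278481 -28.81
 tin rim far 229.7516339869281 -85.1
w9.npz
 off -28 jaw back 100.71875 jaw front 129.53169014084506 -23.51 pad back 130.94459833795014 -24.67 pad front 137.875 -29.5
 off 28 jaw back 100.31182795698925 jaw front 128.83163265306123 -23.03 pad back 130.72209026128266 -24.52 pad front 137.7311827956989 -29.4
 block [np.float64(226.3302752293578), np.float64(225.96987951807228)] [np.float64(-94.05), np.float64(-93.76)]
 jaw prof [142.0, 143.0, 142.0, 144.0, 145.0, 145.0, 144.0, 142.0, 141.0, 139.0, 140.0, 142.0, 143.0, 143.0, 145.0, 144.0, 143.0, 142.0, 144.0, 145.0, 146.0, 144.0, 128.0, 102.0, 82.0, 41.0, 13.0, 7.0, 10.0]
 tin rim near 143.4798387096774 -29.71
 tin rim far 230.3217391304348 -85.88
```

The jaw moved about 2.1 mm while the pad and tin moved 1.0 mm. The pad is therefore compressed by about 1 mm, or roughly 12 N, which agrees with about 11 N from the handle force. The tin is upright at the anvil and the gripper is clear. Handing in.

```bash
python3 -c "
from h import *
print(workorder.finish_job())"
```

```text
the job is handed in; nothing more can be done
None
```

I clamped the blue tin upright against the anvil at an estimated 11–12 N, left the handwheel's slack on the tightening side, and handed the job in; no verdict came back.

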